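Blow out the washed tube-adapter sleeves

TASK

Push every washed blue sleeve from the mat fully down over its own spigot on the console's bank whose lamp is green, and when all of them are on, press that bank's start button fully down and let it come up again. Then take the sleeves off and stand them all upright inside the yellow clean tray. Never press the button of the bank with the red lamp, and leave the amber vial and the glass beaker where they stand.

Things in the scene. Friction and masses are not known exactly. Their poses are not given: they have to be found in the camera images.
- sleeve0: Blue rigid plastic tube-adapter sleeve, open at both ends: tube 36 mm outside, 26 mm bore, 55 mm tall with its foot, a flange 54 mm across and 6 mm thick; 35 to 70 g. Origin at the centre of its underside, z up its axis. Three or four sleeves (the rest absent, None) stand 80 mm or more apart on a fixed dark draining mat, 200 x 200 x 4 mm, at one side of the console.
- sleeve1: Blue rigid plastic tube-adapter sleeve, open at both ends: tube 36 mm outside, 26 mm bore, 55 mm tall with its foot, a flange 54 mm across and 6 mm thick; 35 to 70 g. Origin at the centre of its underside, z up its axis. Three or four sleeves (the rest absent, None) stand 80 mm or more apart on a fixed dark draining mat, 200 x 200 x 4 mm, at one side of the console.
- sleeve2: Blue rigid plastic tube-adapter sleeve, open at both ends: tube 36 mm outside, 26 mm bore, 55 mm tall with its foot, a flange 54 mm across and 6 mm thick; 35 to 70 g. Origin at the centre of its underside, z up its axis. Three or four sleeves (the rest absent, None) stand 80 mm or more apart on a fixed dark draining mat, 200 x 200 x 4 mm, at one side of the console.
- sleeve3: Blue rigid plastic tube-adapter sleeve, open at both ends: tube 36 mm outside, 26 mm bore, 55 mm tall with its foot, a flange 54 mm across and 6 mm thick; 35 to 70 g. Origin at the centre of its underside, z up its axis. Three or four sleeves (the rest absent, None) stand 80 mm or more apart on a fixed dark draining mat, 200 x 200 x 4 mm, at one side of the console.
- tray: Fixed yellow open clean tray, 200 x 200 mm outside, 22 mm high, walls and floor 5 mm thick (190 x 190 mm inside), on the other side of the console. Origin at the centre of its underside, x and y along its sides.
- console: Fixed white console, 250 (x) by 300 mm (y), flat top 45 mm above the table. Origin on the table, x away from the robot, y left. Left bank at y > 0, right bank at y < 0; each has 4 spigots (x -10, 60; y +-50, +-120 mm) and a round black button, 30 mm across, at x -80, y +-85, its top 67 mm above the table (grey collar 46 mm across, 57 mm). Lamps at x 115, y +-85, 64 mm high.
- spigot_left0 (a point): Seat of a spigot of the left bank: centre of the top of its dark flange (40 mm across), 49 mm above the table, where a sleeve's foot rests when fully home. The upright steel spigot rises 40 mm above it: 23 mm thick for 28 mm, then tapering to 12 mm at the tip. A sleeve slides over it with 1.5 mm play all round.
- spigot_left1 (a point): Seat of a spigot of the left bank: centre of the top of its dark flange (40 mm across), 49 mm above the table, where a sleeve's foot rests when fully home. The upright steel spigot rises 40 mm above it: 23 mm thick for 28 mm, then tapering to 12 mm at the tip. A sleeve slides over it with 1.5 mm play all round.
- spigot_left2 (a point): Seat of a spigot of the left bank: centre of the top of its dark flange (40 mm across), 49 mm above the table, where a sleeve's foot rests when fully home. The upright steel spigot rises 40 mm above it: 23 mm thick for 28 mm, then tapering to 12 mm at the tip. A sleeve slides over it with 1.5 mm play all round.
- spigot_left3 (a point): Seat of a spigot of the left bank: centre of the top of its dark flange (40 mm across), 49 mm above the table, where a sleeve's foot rests when fully home. The upright steel spigot rises 40 mm above it: 23 mm thick for 28 mm, then tapering to 12 mm at the tip. A sleeve slides over it with 1.5 mm play all round.
- button_left (a joint): Start button of the left bank: travel in m pressed down, 0 up, 0.006 fully down; springs back; fully down takes 5 N.
- spigot_right0 (a point): Seat of a spigot of the right bank: centre of the top of its dark flange (40 mm across), 49 mm above the table, where a sleeve's foot rests when fully home. The upright steel spigot rises 40 mm above it: 23 mm thick for 28 mm, then tapering to 12 mm at the tip. A sleeve slides over it with 1.5 mm play all round.
- spigot_right1 (a point): Seat of a spigot of the right bank: centre of the top of its dark flange (40 mm across), 49 mm above the table, where a sleeve's foot rests when fully home. The upright steel spigot rises 40 mm above it: 23 mm thick for 28 mm, then tapering to 12 mm at the tip. A sleeve slides over it with 1.5 mm play all round.
- spigot_right2 (a point): Seat of a spigot of the right bank: centre of the top of its dark flange (40 mm across), 49 mm above the table, where a sleeve's foot rests when fully home. The upright steel spigot rises 40 mm above it: 23 mm thick for 28 mm, then tapering to 12 mm at the tip. A sleeve slides over it with 1.5 mm play all round.
- spigot_right3 (a point): Seat of a spigot of the right bank: centre of the top of its dark flange (40 mm across), 49 mm above the table, where a sleeve's foot rests when fully home. The upright steel spigot rises 40 mm above it: 23 mm thick for 28 mm, then tapering to 12 mm at the tip. A sleeve slides over it with 1.5 mm play all round.
- button_right (a joint): Start button of the right bank: travel in m pressed down, 0 up, 0.006 fully down; springs back; fully down takes 5 N.
- mat: Fixed dark rubber draining mat, 200 x 200 mm, 4 mm thick, on the left or the right of the console. Origin at the centre of its underside.
- lamp_red: Red lamp, the same shape, behind the other bank: that bank is shut off. Origin at the centre of its underside.
- lamp_green: Green lamp, a low dome 30 mm across on the console behind one bank: that bank has air and is ready for use. Origin at the centre of its underside. Which bank is which changes from start to start.
- vial: Small amber vial, 22 mm across, 40 mm tall, standing on the console between the two buttons. Bystander, not to be disturbed. Origin at the centre of its underside.
- beaker: Glass beaker, 64 mm across, 75 mm tall, on the table between the robot and the console. Bystander, not to be disturbed. Origin at the centre of its underside.
There are look-alikes about, which are no part of the job. What is shaped like the sleeve3 but turquoise is not meant. Leave any purple look-alike of the sleeve2 alone.

How it is judged:
On the way, in this order (a step that is already met when the one before it is completed fails the run):
1. every sleeve is fully home on a spigot of the bank with the green lamp (((y of lamp_green in the frame of console above 0 m and ((distance between sleeve0 and spigot_left0 below 0.005 m or distance between sleeve0 and spigot_left1 below 0.005 m or distance between sleeve0 and spigot_left2 below 0.005 m or distance between sleeve0 and spigot_left3 below 0.005 m) and angle between sleeve0's own z axis and vertical below 0.12 rad) and ((distance between sleeve1 and spigot_left0 below 0.005 m or distance between sleeve1 and spigot_left1 below 0.005 m or distance between sleeve1 and spigot_left2 below 0.005 m or distance between sleeve1 and spigot_left3 below 0.005 m) and angle between sleeve1's own z axis and vertical below 0.12 rad) and ((distance between sleeve2 and spigot_left0 below 0.005 m or distance between sleeve2 and spigot_left1 below 0.005 m or distance between sleeve2 and spigot_left2 below 0.005 m or distance between sleeve2 and spigot_left3 below 0.005 m) and angle between sleeve2's own z axis and vertical below 0.12 rad) and ((distance between sleeve3 and spigot_left0 below 0.005 m or distance between sleeve3 and spigot_left1 below 0.005 m or distance between sleeve3 and spigot_left2 below 0.005 m or distance between sleeve3 and spigot_left3 below 0.005 m) and angle between sleeve3's own z axis and vertical below 0.12 rad) and value of joint button_left below 0.002 m) or (y of lamp_green in the frame of console below 0 m and ((distance between sleeve0 and spigot_right0 below 0.005 m or distance between sleeve0 and spigot_right1 below 0.005 m or distance between sleeve0 and spigot_right2 below 0.005 m or distance between sleeve0 and spigot_right3 below 0.005 m) and angle between sleeve0's own z axis and vertical below 0.12 rad) and ((distance between sleeve1 and spigot_right0 below 0.005 m or distance between sleeve1 and spigot_right1 below 0.005 m or distance between sleeve1 and spigot_right2 below 0.005 m or distance between sleeve1 and spigot_right3 below 0.005 m) and angle between sleeve1's own z axis and vertical below 0.12 rad) and ((distance between sleeve2 and spigot_right0 below 0.005 m or distance between sleeve2 and spigot_right1 below 0.005 m or distance between sleeve2 and spigot_right2 below 0.005 m or distance between sleeve2 and spigot_right3 below 0.005 m) and angle between sleeve2's own z axis and vertical below 0.12 rad) and ((distance between sleeve3 and spigot_right0 below 0.005 m or distance between sleeve3 and spigot_right1 below 0.005 m or distance between sleeve3 and spigot_right2 below 0.005 m or distance between sleeve3 and spigot_right3 below 0.005 m) and angle between sleeve3's own z axis and vertical below 0.12 rad) and value of joint button_right below 0.002 m))), for 0.2 s.
2. with all the sleeves home, the green-lamp bank's button is pressed fully down (((y of lamp_green in the frame of console above 0 m and ((distance between sleeve0 and spigot_left0 below 0.005 m or distance between sleeve0 and spigot_left1 below 0.005 m or distance between sleeve0 and spigot_left2 below 0.005 m or distance between sleeve0 and spigot_left3 below 0.005 m) and angle between sleeve0's own z axis and vertical below 0.12 rad) and ((distance between sleeve1 and spigot_left0 below 0.005 m or distance between sleeve1 and spigot_left1 below 0.005 m or distance between sleeve1 and spigot_left2 below 0.005 m or distance between sleeve1 and spigot_left3 below 0.005 m) and angle between sleeve1's own z axis and vertical below 0.12 rad) and ((distance between sleeve2 and spigot_left0 below 0.005 m or distance between sleeve2 and spigot_left1 below 0.005 m or distance between sleeve2 and spigot_left2 below 0.005 m or distance between sleeve2 and spigot_left3 below 0.005 m) and angle between sleeve2's own z axis and vertical below 0.12 rad) and ((distance between sleeve3 and spigot_left0 below 0.005 m or distance between sleeve3 and spigot_left1 below 0.005 m or distance between sleeve3 and spigot_left2 below 0.005 m or distance between sleeve3 and spigot_left3 below 0.005 m) and angle between sleeve3's own z axis and vertical below 0.12 rad) and value of joint button_left above 0.005 m) or (y of lamp_green in the frame of console below 0 m and ((distance between sleeve0 and spigot_right0 below 0.005 m or distance between sleeve0 and spigot_right1 below 0.005 m or distance between sleeve0 and spigot_right2 below 0.005 m or distance between sleeve0 and spigot_right3 below 0.005 m) and angle between sleeve0's own z axis and vertical below 0.12 rad) and ((distance between sleeve1 and spigot_right0 below 0.005 m or distance between sleeve1 and spigot_right1 below 0.005 m or distance between sleeve1 and spigot_right2 below 0.005 m or distance between sleeve1 and spigot_right3 below 0.005 m) and angle between sleeve1's own z axis and vertical below 0.12 rad) and ((distance between sleeve2 and spigot_right0 below 0.005 m or distance between sleeve2 and spigot_right1 below 0.005 m or distance between sleeve2 and spigot_right2 below 0.005 m or distance between sleeve2 and spigot_right3 below 0.005 m) and angle between sleeve2's own z axis and vertical below 0.12 rad) and ((distance between sleeve3 and spigot_right0 below 0.005 m or distance between sleeve3 and spigot_right1 below 0.005 m or distance between sleeve3 and spigot_right2 below 0.005 m or distance between sleeve3 and spigot_right3 below 0.005 m) and angle between sleeve3's own z axis and vertical below 0.12 rad) and value of joint button_right above 0.005 m))), for 0.04 s.
3. that button is released and up again, the sleeves still home (((y of lamp_green in the frame of console above 0 m and ((distance between sleeve0 and spigot_left0 below 0.005 m or distance between sleeve0 and spigot_left1 below 0.005 m or distance between sleeve0 and spigot_left2 below 0.005 m or distance between sleeve0 and spigot_left3 below 0.005 m) and angle between sleeve0's own z axis and vertical below 0.12 rad) and ((distance between sleeve1 and spigot_left0 below 0.005 m or distance between sleeve1 and spigot_left1 below 0.005 m or distance between sleeve1 and spigot_left2 below 0.005 m or distance between sleeve1 and spigot_left3 below 0.005 m) and angle between sleeve1's own z axis and vertical below 0.12 rad) and ((distance between sleeve2 and spigot_left0 below 0.005 m or distance between sleeve2 and spigot_left1 below 0.005 m or distance between sleeve2 and spigot_left2 below 0.005 m or distance between sleeve2 and spigot_left3 below 0.005 m) and angle between sleeve2's own z axis and vertical below 0.12 rad) and ((distance between sleeve3 and spigot_left0 below 0.005 m or distance between sleeve3 and spigot_left1 below 0.005 m or distance between sleeve3 and spigot_left2 below 0.005 m or distance between sleeve3 and spigot_left3 below 0.005 m) and angle between sleeve3's own z axis and vertical below 0.12 rad) and value of joint button_left below 0.0015 m) or (y of lamp_green in the frame of console below 0 m and ((distance between sleeve0 and spigot_right0 below 0.005 m or distance between sleeve0 and spigot_right1 below 0.005 m or distance between sleeve0 and spigot_right2 below 0.005 m or distance between sleeve0 and spigot_right3 below 0.005 m) and angle between sleeve0's own z axis and vertical below 0.12 rad) and ((distance between sleeve1 and spigot_right0 below 0.005 m or distance between sleeve1 and spigot_right1 below 0.005 m or distance between sleeve1 and spigot_right2 below 0.005 m or distance between sleeve1 and spigot_right3 below 0.005 m) and angle between sleeve1's own z axis and vertical below 0.12 rad) and ((distance between sleeve2 and spigot_right0 below 0.005 m or distance between sleeve2 and spigot_right1 below 0.005 m or distance between sleeve2 and spigot_right2 below 0.005 m or distance between sleeve2 and spigot_right3 below 0.005 m) and angle between sleeve2's own z axis and vertical below 0.12 rad) and ((distance between sleeve3 and spigot_right0 below 0.005 m or distance between sleeve3 and spigot_right1 below 0.005 m or distance between sleeve3 and spigot_right2 below 0.005 m or distance between sleeve3 and spigot_right3 below 0.005 m) and angle between sleeve3's own z axis and vertical below 0.12 rad) and value of joint button_right below 0.0015 m))), for 0.1 s.
At the end, for the whole second after the job is handed in: Every sleeve stands upright (within 0.12 rad) and at rest on the floor of the yellow tray, its axis within 82 mm of the tray's middle along each side, and both buttons are up (x of sleeve0 in the frame of tray between -0.082 and 0.082 m and y of sleeve0 in the frame of tray between -0.082 and 0.082 m and z of sleeve0 in the frame of tray between 0.001 and 0.01 m and angle between each of sleeve0, sleeve1, sleeve2, sleeve3's own z axis and vertical below 0.12 rad and linear speed of each of sleeve0, sleeve1, sleeve2, sleeve3 below 0.02 m/s and x of sleeve1 in the frame of tray between -0.082 and 0.082 m and y of sleeve1 in the frame of tray between -0.082 and 0.082 m and z of sleeve1 in the frame of tray between 0.001 and 0.01 m and x of sleeve2 in the frame of tray between -0.082 and 0.082 m and y of sleeve2 in the frame of tray between -0.082 and 0.082 m and z of sleeve2 in the frame of tray between 0.001 and 0.01 m and x of sleeve3 in the frame of tray between -0.082 and 0.082 m and y of sleeve3 in the frame of tray between -0.082 and 0.082 m and z of sleeve3 in the frame of tray between 0.001 and 0.01 m and value of joint each of button_left, button_right below 0.0015 m); the robot touches nothing.
It fails at once if the button of the bank with the red lamp is pressed ((y of lamp_green in the frame of console above 0 m and value of joint button_right above 0.003 m) or (y of lamp_green in the frame of console below 0 m and value of joint button_left above 0.003 m)).
It fails at once if the vial or the beaker is moved more than 40 mm (distance of any of vial, beaker from where it was at the start of the episode above 0.04 m).
Of sleeve0, sleeve1, sleeve2, sleeve3 only 3 to 4 are there at a start; the rules pass over those that are not, and their reading is None.
At some moment in a run one of sleeve0, sleeve1, sleeve2, sleeve3 may be knocked a few centimetres aside while the robot is not near it.
It also fails if it takes over 210 s, if anything falls off the work surface, if the arm or the gripper's body presses on something with over 40 N, if the wrist force passes 120 N, or if a joint passes its speed limit or range.

ROBOT

A 7-joint arm with a two-finger parallel gripper is mounted at the origin on the work surface. World frame = base frame: x ahead of the robot, y to its left, z up, the work surface at z = 0. Lengths are in m, angles in rad, forces in N, time in s.
With the tool pointing down it reaches from about 0.4 to 0.9 m from the base axis. Payload 5.6 kg.
Tool frame: the origin (TCP) lies midway between the tips of the shut fingers; the grasp point (between the pads) lies 19 mm behind it; z points along the fingers, y is the line along which they close (so a half turn about z gives the same grasp; the last joint's range is limited). The gripper opens to 92 mm and grips with 3 to 60 N. Pads are 20 mm wide; open, the fingers measure 128 mm over their backs; the gripper's body (75 mm by 189 mm) begins 69 mm behind the grasp point.
Start: joints at [1.212, 0.468, -0.012, 1.603, 0.006, 1.071, -0.056], TCP at [0.202, -0.618, 0.215] pointing down, gripper open.
Joint ranges: [-2.53, 2.53], [-0.31, 2.02], [-1.57, 1.55], [0.28, 2.44], [-1.29, 4.43], [0.15, 1.84], [-2.92, 2.92]. Speed limits (rad/s): [2.57, 2.57, 3.14, 3.14, 3.14, 3.14, 3.14].

INTERFACE

Orientations are given as a 3x3 rotation matrix whose columns are the frame's x, y, z axes.
In Python, from station import env, effector, solver, viewer, workorder, search_frame, tip_of gives the robot as it stands. Calls block until the motion is done:
- env.reach(position, orientation): joint-space move of the TCP to a pose.
- env.movel(position, frame=None, rate=0.15): straight line of the TCP; frame=None keeps the orientation; rate is the mean speed in m/s.
- env.goto_joints(angles): joint-space move.
- effector.release() and effector.grasp(squeeze=None): open the fingers fully, or close them until they stop; squeeze is the grip in N (None keeps the last).
- env.pause(seconds).
- solver.inverse_kinematics(position, orientation): joint angles nearest the present ones, or None.
- env.sense(): the state.
- viewer.read_camera(name): name is "side" or "top"; returns (picture, depth): 480x640x3 uint8, red, green, blue; 480x640 float32, m along the optical axis (not along the pixel's ray), 0 where there is no reading.
- viewer.camera_info(name): a dict with "intrinsics" (3x3 intrinsics, pixels), "eye" and "rotation" of the camera in the world. Camera axes: x right, y up, looking along -z (the intrinsics and any distortion apply to the point x, -y, -z); pixel columns grow to the right and rows downward; lengths in m; the calibration is good to about 2 mm. A picture is of the moment at which its call begins. camera_info takes no time and is no camera call.
A pose or a line that the arm cannot do raises env.PlanningError and nothing moves.
- workorder.finish_job(): hands the job in; it is judged then, once.
Trained networks look in the newest picture that a camera, given by its name, has taken for a name from the list of things; names that differ only in an ending like _2 or _b are one class to them, and where a whole thing is asked for, a point or a joint stands for the part that bears it (a point fixed in the world has none). Each returns a list of dicts, best first, with "score" (0 to 1); they miss things now and then, are a little off and sometimes report something else, mostly with a low value. They report only what shows in the picture. A call takes as long as a camera call. They do not tell look-alikes from the thing itself.
- search_frame(camera, name): "at" ([x, y, z] in m, in world coordinates, good to about 4 mm: the middle of the surface that is visible of it).
- tip_of(camera, name): "at" ([x, y, z] in m, in world coordinates, good to about 4 mm: a listed point, or the origin of a listed thing).
The state is a dict: "t": time; "joint_positions": joint angles; "joint_velocities": joint speeds; "tau": joint torques, N m; "ee_pos": TCP position; "tcp_rot": TCP orientation; "wrist_force": force on the tool from outside, world axes, zero at the start; "moment": the same for the moment, N m; "gripper_width": finger opening in m; "grasp_force": force on a finger pad.
Only numpy, scipy, OpenCV 4.12 (cv2) and the standard library are available. Lean on these libraries where they do the work, as an engineer would, in place of code of your own. Each camera call takes 0.05 s, during which the arm holds its last target. There are 200 camera calls.

## Working session

There is one attempt and no reset: what is moved stays moved. The work goes in short steps, each a Python script; the robot and the scene stay as the last script left them, time stands still between calls to the robot, and variables do not carry over. Pictures are saved under pics/ and viewed, at most 14 in all, crops included, and the job is handed in when it is done.

```bash
ls; mkdir -p pics; python3 - <<'E'
from station import env,viewer
import cv2,numpy as np
for n in("top","side"):
    p,d=viewer.read_camera(n); cv2.imwrite(f"pics/{n}0.png",p[:,:,::-1]); i=viewer.camera_info(n); print(n,i)
s=env.sense();print(s["t"],s["ee_pos"],s["tcp_rot"],s["gripper_width"])
E
```

```text
pics
top {'intrinsics': array([[550.94292759,   0.        , 316.37395066],
       [  0.        , 550.94292759, 248.43677225],
       [  0.        ,   0.        ,   1.        ]]), 'eye': array([ 0.35139288, -0.06987641,  1.268125  ]), 'rotation': array([[-0.01075254,  0.98953264, -0.1439081 ],
       [-0.99977439, -0.01327525, -0.01658123],
       [-0.01831808,  0.14369734,  0.98945213]])}
side {'intrinsics': array([[500.7821002 ,   0.        , 318.63623164],
       [  0.        , 500.7821002 , 239.63488134],
       [  0.        ,   0.        ,   1.        ]]), 'eye': array([0.05657748, 0.69216581, 0.72664801]), 'rotation': array([[-0.85293763,  0.30024434, -0.42702546],
       [-0.52157113, -0.52381149,  0.67348726],
       [-0.0214701 ,  0.79716677,  0.6033773 ]])}
0.1 [ 0.20166838 -0.61738775  0.21376343] [[ 9.50573327e-01  3.10499636e-01 -5.70452077e-04]
 [ 3.10500144e-01 -9.50572270e-01  1.42109479e-03]
 [-1.01006511e-04 -1.52798025e-03 -9.99998828e-01]] 0.09179993963269095
```

View pics/top0.png

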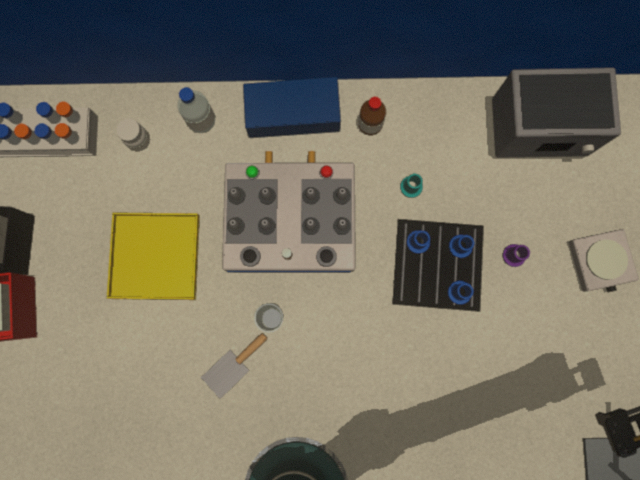

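View pics/side0.png

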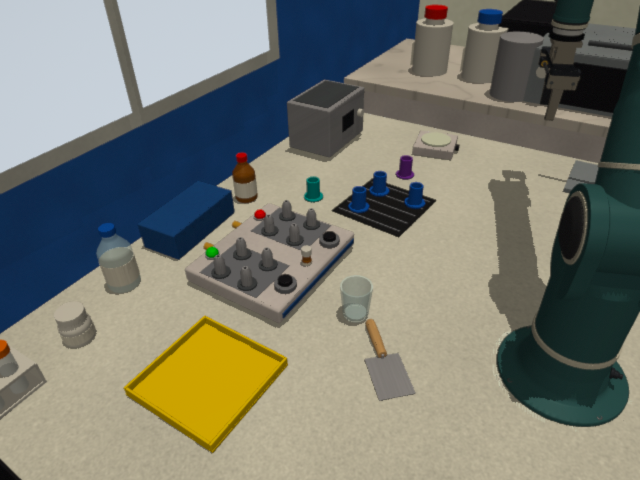

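The blue sleeves in the top view are at (419,240), (462,245) and (460,292), all on the mat to the right. The look-alikes are turquoise at (411,185) and purple at (515,255), and both stand off the mat, so I'll leave them. The blue block and blue-capped bottle are not sleeves. The green lamp is at (252,172), so the left bank is the one to use, and the tray is on the left.

```bash
cat > h.py <<'E'
from station import env,effector,solver,viewer,workorder,search_frame,tip_of
import numpy as np,cv2
from scipy.optimize import least_squares
def cloud(n):
    p,d=viewer.read_camera(n); i=viewer.camera_info(n); K=i["intrinsics"]
    v,u=np.mgrid[:480,:640]
    c=np.stack([(u-K[0,2])/K[0,0]*d,-(v-K[1,2])/K[1,1]*d,-d],-1)
    return p,np.where(d[...,None]>0,c@i["rotation"].T+i["eye"],np.nan)
def project(n,P):
    i=viewer.camera_info(n);K=i["intrinsics"];c=(np.atleast_2d(P)-i["eye"])@i["rotation"]
    return np.c_[K[0,2]-K[0,0]*c[:,0]/c[:,2],K[1,2]+K[1,1]*c[:,1]/c[:,2]]
def circ(q,r):
    f=lambda c:np.hypot(*(q-c).T)-r
    return least_squares(f,q.mean(0),loss='soft_l1',f_scale=.001).x
def sleeves(n="top"):
    """blue sleeve blobs: (u,v),n,top height, rim-mean xy"""
    p,P=cloud(n); h=cv2.cvtColor(p,cv2.COLOR_RGB2HSV)
    m=cv2.inRange(h,(104,140,40),(122,255,255))
    k,lab,st,ce=cv2.connectedComponentsWithStats(m); out=[]
    for j in range(1,k):
        if st[j,4]<60: continue
        q=P[lab==j]; q=q[~np.isnan(q[:,0])]
        if len(q)<40 or len(q)>1500: continue
        zt=np.percentile(q[:,2],95); t=q[q[:,2]>zt-.006]
        # mid-range of the rim (outside diameter 36 mm)
        out.append(dict(px=ce[j].round(),n=len(q),zt=round(zt,4),mean=t.mean(0).round(4),
          mid=((t.min(0)+t.max(0))/2).round(4),ext=np.ptp(t,axis=0).round(4)))
    return out
E
python3 - <<'E'
from h import *
for n in("top","side"):
    for o in sleeves(n): print(n,o)
for n in("top","side"):
    viewer.read_camera(n)
    for k in("sleeve0","spigot_left0","console","tray","vial","beaker","mat","button_left","lamp_green"):
        r=tip_of(n,k) if not k.startswith("button") else search_frame(n,k)
        print(n,k,[(np.round(x["at"],3).tolist(),round(x["score"],2)) for x in r[:8]])
p,P=cloud("top")
m=((P[...,2]>.066)&(P[...,2]<.11)&(P[...,0]>.4)&(P[...,0]<.7)&(abs(P[...,1]-.07)<.2)).astype(np.uint8)
k,lab,st,ce=cv2.connectedComponentsWithStats(m)
for j in range(1,k):
    if st[j,4]>6: q=P[lab==j]; t=q[q[:,2]>q[:,2].max()-.006]; print(ce[j].round(),st[j,4],t.mean(0).round(4),q[:,2].max().round(3))
E
```

```text
top {'px': array([186.,  94.]), 'n': 131, 'zt': np.float64(0.1535), 'mean': array([0.8528, 0.2257, 0.1506]), 'mid': array([0.8531, 0.2253, 0.1512]), 'ext': array([0.0268, 0.0272, 0.0072])}
top {'px': array([  4., 109.]), 'n': 109, 'zt': np.float64(0.1133), 'mean': array([0.8426, 0.6422, 0.1104]), 'mid': array([0.8434, 0.6411, 0.1113]), 'ext': array([0.0291, 0.0253, 0.0079])}
top {'px': array([ 43., 108.]), 'n': 127, 'zt': np.float64(0.1134), 'mean': array([0.843 , 0.5547, 0.1103]), 'mid': array([0.8424, 0.5544, 0.1113]), 'ext': array([0.028 , 0.0291, 0.0078])}
top {'px': array([  3., 131.]), 'n': 93, 'zt': np.float64(0.1135), 'mean': array([0.7924, 0.6403, 0.1106]), 'mid': array([0.7925, 0.6393, 0.1117]), 'ext': array([0.0289, 0.0199, 0.0082])}
top {'px': array([ 42., 130.]), 'n': 131, 'zt': np.float64(0.1137), 'mean': array([0.7922, 0.5545, 0.1106]), 'mid': array([0.7929, 0.5542, 0.1115]), 'ext': array([0.0291, 0.0302, 0.0072])}
top {'px': array([418., 242.]), 'n': 223, 'zt': np.float64(0.0604), 'mean': array([ 0.547 , -0.2838,  0.0583]), 'mid': array([ 0.5476, -0.2832,  0.0593]), '
[... 2753 characters left out ...]
, 0.01, 0.001], 0.17)]
side mat [([0.498, -0.331, 0.003], 0.9)]
side button_left [([0.513, 0.104, 0.063], 0.44)]
side lamp_green [([0.71, 0.094, 0.042], 0.7)]
[342. 193.] 90 [ 0.6489 -0.1087  0.0896] 0.093
[234. 193.] 87 [0.652  0.1292 0.0935] 0.097
[266. 193.] 91 [0.6516 0.0614 0.0892] 0.093
[310. 193.] 91 [ 0.651  -0.0379  0.0896] 0.093
[234. 224.] 92 [0.583  0.1325 0.0891] 0.092
[265. 223.] 90 [0.5815 0.0617 0.0894] 0.093
[310. 224.] 88 [ 0.5804 -0.0377  0.0892] 0.092
[342. 223.] 90 [ 0.5752 -0.1055  0.0963] 0.099
[249. 255.] 85 [0.5129 0.0984 0.0683] 0.072
[286. 253.] 86 [0.5154 0.016  0.0865] 0.09
[326. 256.] 78 [ 0.5092 -0.0703  0.0681] 0.072
[268. 305.] 39 [0.4037 0.0554 0.0768] 0.079
```

```bash
python3 - <<'E'
from h import *
import json
M=np.array([[X,Y] for X in(-.01,.06) for Y in(.05,.12,-.05,-.12)])
pose=lambda a,m:m@np.array([[np.cos(a[2]),np.sin(a[2])],[-np.sin(a[2]),np.cos(a[2])]])+a[:2]
from scipy.spatial import cKDTree
A=[]
for n in("top","side"):
    p,P=cloud(n); a=np.array([.5905,.0119,-.015])
    for _ in range(5):
        S=pose(a,M); q=P[(P[...,2]>.078)&(P[...,2]<.1)]
        d,i=cKDTree(S).query(q[:,:2]); ok=d<.02
        C=np.array([((q[ok&(i==k)][:,:2]).min(0)+(q[ok&(i==k)][:,:2]).max(0))/2 for k in range(8)])
        a=least_squares(lambda a:(pose(a,M)-C).ravel(),a,loss='soft_l1',f_scale=.002).x
    print(n,a.round(4),"res mm",((pose(a,M)-C)*1e3).round(1).tolist()); A.append(a)
    # tray rim
    h=cv2.cvtColor(p,cv2.COLOR_RGB2HSV); m=cv2.inRange(h,(18,150,80),(34,255,255))>0
    q=P[m&(P[...,2]>.014)&(P[...,2]<.03)&(abs(P[...,0]-.52)<.15)&(abs(P[...,1]-.33)<.15)]
    print("tray rim",cv2.minAreaRect(q[:,:2].astype(np.float32)*1000), np.median(q[:,2]))
a=np.mean(A,0); json.dump(a.tolist(),open("console.json","w"))
p,P=cloud("top"); im=cv2.resize(p[150:320,210:530,::-1],None,fx=2.5,fy=2.5,interpolation=cv2.INTER_CUBIC)
pts=np.vstack([np.c_[pose(a,M),np.full(8,.089)],[[.548,-.2835,.059],[.537,-.379,.059],[.431,-.372,.059]]])
for u,v in project("top",pts): cv2.drawMarker(im,(int((u+.5-210)*2.5),int((v+.5-150)*2.5)),(0,255,255),0,8,1)
cv2.imwrite("pics/crop1.png",im)
E
```

```text
top [ 0.5905  0.0123 -0.0131] res mm [[-0.0, -1.0], [0.4, -0.1], [0.1, 0.1], [-0.2, 0.3], [0.3, 0.0], [-0.7, -0.1], [0.8, -0.1], [-0.6, 0.6]]
tray rim ((522.595703125, 328.0639953613281), (201.347412109375, 199.42308044433594), 88.5838394165039) 0.020920914118429224
side [ 0.5933  0.0139 -0.0119] res mm [[-0.5, -1.0], [-0.1, 1.2], [-0.9, 0.5], [-0.9, -1.3], [0.5, 0.0], [0.3, 0.6], [0.9, 0.6], [0.7, -0.7]]
tray rim ((524.3541259765625, 327.6185302734375), (201.17784118652344, 202.6431121826172), 88.54203796386719) 0.02122271890731736
```

View pics/crop1.png

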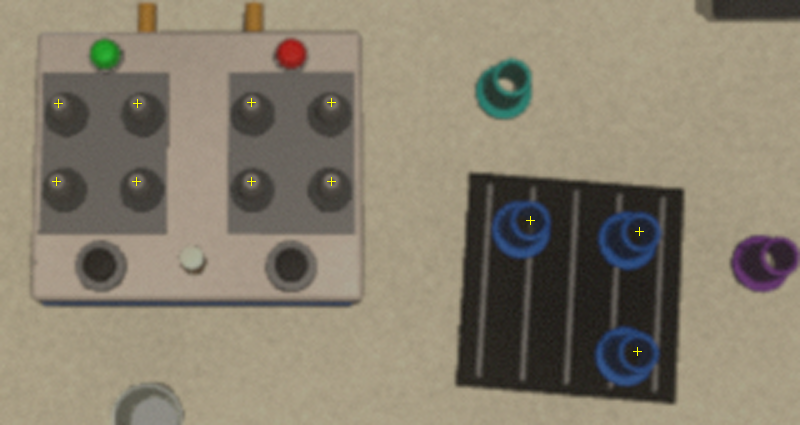

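```bash
cat >> h.py <<'E'
CON=np.array([.592,.013,-.0125]); TRAY=np.array([.5235,.328,-.025])
def fr(a,x,y):
    c,s=np.cos(a[2]),np.sin(a[2]); return np.array([a[0]+c*x-s*y,a[1]+s*x+c*y])
def R(sign=1,ang=-np.pi/4-.0125):
    y=sign*np.array([np.cos(ang),np.sin(ang),0]); z=np.array([0,0,-1.]); return np.c_[np.cross(y,z),y,z]
G=.023   # TCP height above the sleeve's foot
UP=.20
def F(): return np.array(env.sense()["wrist_force"])
def ease(xy,z0,z1,step=.004,k=1.5e-4,fmax=15,rate=.05):
    """step straight down, yielding sideways to the measured force; stops at fmax"""
    f0=F(); xy=np.array(xy,float); z=z0; log=[]
    while z>z1+1e-5:
        z=max(z1,z-step); env.movel([*xy,z],rate=rate); f=F()-f0; log.append((round(z,4),f.round(1).tolist()))
        if np.linalg.norm(f)>fmax: break
        s=k*f[:2]
        if np.linalg.norm(f[:2])>1.5: xy+=np.clip(s,-.001,.001)
    return xy,z,log
def pick(xy,foot,rot,squeeze=15):
    env.reach([*xy,UP],rot)
    env.movel([*xy,foot+G+.05],rate=.25); env.movel([*xy,foot+G],rate=.1)
    effector.grasp(squeeze); s=env.sense(); print("grip",round(s["gripper_width"],4),s["grasp_force"],"t",s["t"])
    return .03<s["gripper_width"]<.042
E
python3 - <<'E'
from h import *
P={"A":(.549,-.2832),"B":(.5372,-.379),"C":(.4307,-.3722)}
P.update({f"s{x}{y}":fr(CON,x/1e3,y/1e3) for x in(-10,60) for y in(50,120)})
P.update({f"t{x}{y}":fr(TRAY,x/1e3,y/1e3) for x in(-45,45) for y in(-45,45)})
for sg in(1,-1):
  for ang in(-np.pi/4,np.pi/4):
    print(sg,round(ang,1),{k:(None if (q:=solver.inverse_kinematics(np.array([*v,z]),R(sg,ang))) is None else round(float(q[6]),2)) for k,v in P.items() for z in(.03,.2)})
E
```

```text
1 -0.8 {'A': -0.47, 'B': -0.31, 'C': -0.21, 's-1050': -1.23, 's-10120': -1.44, 's6050': -1.19, 's60120': -1.37, 't-45-45': -1.7, 't-4545': -1.89, 't45-45': -1.76, 't4545': -1.74}
1 0.8 {'A': 0.97, 'B': 1.12, 'C': 1.24, 's-1050': 0.29, 's-10120': 0.11, 's6050': 0.28, 's60120': 0.17, 't-45-45': -0.22, 't-4545': -0.43, 't45-45': -0.22, 't4545': -0.28}
-1 -0.8 {'A': 2.13, 'B': 2.28, 'C': 2.37, 's-1050': 1.54, 's-10120': 1.42, 's6050': 1.57, 's60120': 1.47, 't-45-45': 1.12, 't-4545': 1.12, 't45-45': 1.19, 't4545': 1.2}
-1 0.8 {'A': -1.92, 'B': -1.75, 'C': -1.67, 's-1050': -2.67, 's-10120': -2.84, 's6050': -2.63, 's60120': -2.77, 't-45-45': -2.59, 't-4545': -2.67, 't45-45': -2.45, 't4545': -2.55}
```

```bash
cat >> h.py <<'E'
def place_spigot(X,Y,rot):
    xy=fr(CON,X,Y)
    p=env.sense()["ee_pos"]; env.movel([p[0],p[1],UP],rate=.2)
    env.reach([*xy,UP],rot)
    env.movel([*xy,.092+G],rate=.15)
    xy2,z,log=ease(xy,.092+G,.0495+G)
    print("shift mm",((xy2-xy)*1e3).round(1),"foot z",round(z-G,4),log)
    return z-G
def let_go():
    effector.release(); p=env.sense()["ee_pos"]; env.movel([p[0],p[1],UP],rate=.2)
E
python3 - <<'E'
from h import *
rot=R()
if pick((.549,-.2832),.004,rot):
    if place_spigot(.06,.12,rot)<.055: let_go()
print(env.sense()["t"],env.sense()["ee_pos"])
for n in("top","side"):
    for o in sleeves(n): print(n,o)
p,_=cloud("side"); cv2.imwrite("pics/s1.png",p[130:330,150:450,::-1].repeat(2,0).repeat(2,1))
E
```

```text
grip 0.0363 14.99996246304363 t 5.325
shift mm [ 1.2 -0.7] foot z 0.0495 [(0.111, [0.5, -0.8, 0.1]), (0.107, [0.5, -0.4, 0.1]), (0.103, [1.0, 0.0, -0.9]), (0.099, [0.6, -0.5, -1.1]), (0.095, [2.3, -2.0, -0.9]), (0.091, [2.7, -0.3, -1.8]), (0.087, [2.4, -1.1, -1.0]), (0.083, [1.3, -0.4, -0.7]), (0.079, [1.5, -0.1, 0.0]), (0.075, [-0.5, -0.2, 0.1]), (0.0725, [-1.0, -1.4, 0.1])]
13.1 [0.65403397 0.13133517 0.19879828]
top {'px': array([  4., 109.]), 'n': 109, 'zt': np.float64(0.1134), 'mean': array([0.8425, 0.6423, 0.1105]), 'mid': array([0.8429, 0.6413, 0.1117]), 'ext': array([0.0292, 0.0227, 0.008 ])}
top {'px': array([ 43., 108.]), 'n': 126, 'zt': np.float64(0.1137), 'mean': array([0.8431, 0.5547, 0.1103]), 'mid': array([0.8423, 0.5542, 0.111 ]), 'ext': array([0.0288, 0.0257, 0.0067])}
top {'px': array([  3., 131.]), 'n': 87, 'zt': np.float64(0.1147), 'mean': array([0.7928, 0.6402, 0.1114]), 'mid': array([0.792 , 0.6395, 0.1124]), 'ext': array([0.0284, 0.0203, 0.0074])}
top {'px': array([ 42., 130.]), 'n': 130, 'zt': np.float64(0.114), 'mean': array([0.7922, 0.5548, 0.1108]), 'mid': 
[... 924 characters left out ...]
mean': array([ 0.4314, -0.3699,  0.0574]), 'mid': array([ 0.4323, -0.3726,  0.0575]), 'ext': array([0.0317, 0.0364, 0.0088])}
side {'px': array([223., 206.]), 'n': 472, 'zt': np.float64(0.0719), 'mean': array([ 0.8247, -0.0712,  0.0703]), 'mid': array([ 0.8282, -0.0703,  0.0704]), 'ext': array([0.0263, 0.0669, 0.0086])}
side {'px': array([316., 279.]), 'n': 255, 'zt': np.float64(0.033), 'mean': array([0.4829, 0.025 , 0.0301]), 'mid': array([0.4832, 0.0159, 0.0313]), 'ext': array([0.007 , 0.2717, 0.0087])}
side {'px': array([219., 264.]), 'n': 602, 'zt': np.float64(0.1045), 'mean': array([0.6521, 0.134 , 0.1027]), 'mid': array([0.6537, 0.1332, 0.1028]), 'ext': array([0.0332, 0.0358, 0.0086])}
```

View pics/s1.png

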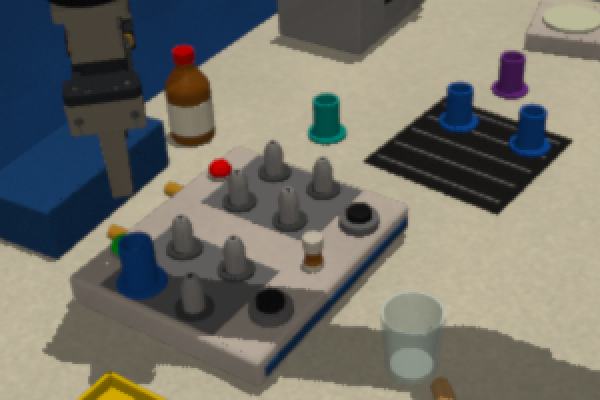

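The first sleeve is fully home on the back-left spigot, at crop pixel (140,265), with its rim at 104 mm. The other two have not moved.

```bash
cat >> h.py <<'E'
def find(lo,hi,cams=("top","side")):
    """upright sleeves inside an xy box: list of mean rim centres of both views"""
    L=[(o["mid"],o["zt"]) for n in cams for o in sleeves(n) if np.all(o["mid"][:2]>lo) and np.all(o["mid"][:2]<hi)]
    out=[]
    for m,z in L:
        for g in out:
            if np.hypot(*(g[0][0][:2]-m[:2]))<.03: g.append((m,z)); break
        else: out.append([(m,z)])
    return [np.r_[np.mean([m[:2] for m,_ in g],0),np.mean([z for _,z in g])].round(4) for g in out]
E
python3 - <<'E'
from h import *
rot=R()
for X,Y in((.06,.05),(-.01,.12)):
    S=find([.33,-.6],[.65,-.2]); print(S)
    c=max(S,key=lambda s:s[0])
    if not .052<c[2]<.066 or not pick(c[:2],round(c[2]-.057,3)if False else (.004),rot): print("bad");break
    if place_spigot(X,Y,rot)>.055: print("not home");break
    let_go()
env.reach([.45,-.15,.3],rot)
print(env.sense()["t"]); print(find([.33,-.6],[.65,-.2]),find([.5,0],[.7,.2]))
p,_=cloud("side"); cv2.imwrite("pics/s2.png",p[130:330,150:450,::-1].repeat(2,0).repeat(2,1))
E
```

```text
[array([ 0.5369, -0.379 ,  0.06  ]), array([ 0.4307, -0.3726,  0.0598])]
grip 0.0348 14.9999087350443 t 17.4333
shift mm [2.1 0.6] foot z 0.0495 [(0.111, [0.3, 0.7, -0.4]), (0.107, [-0.3, 0.6, -1.9]), (0.103, [-0.5, 1.4, -1.7]), (0.099, [2.2, 0.8, -3.4]), (0.095, [4.3, 0.8, -3.2]), (0.091, [3.8, 1.2, -3.3]), (0.087, [2.4, 0.3, -2.2]), (0.083, [1.6, 0.7, -1.4]), (0.079, [-0.6, 0.7, -1.0]), (0.075, [-1.3, 0.6, -1.6]), (0.0725, [-1.3, -0.0, -1.4])]
[array([ 0.4307, -0.3724,  0.0602])]
grip 0.036 14.99995588324964 t 29.3667
shift mm [ 1.1 -0.5] foot z 0.0495 [(0.111, [0.9, -0.5, 0.5]), (0.107, [0.1, -0.2, -0.1]), (0.103, [0.8, -0.8, 0.9]), (0.099, [1.7, -0.3, -0.9]), (0.095, [3.2, -1.1, -1.0]), (0.091, [1.8, -0.4, -0.7]), (0.087, [1.4, 0.1, -0.3]), (0.083, [0.6, -1.2, -0.3]), (0.079, [0.2, 0.2, 0.3]), (0.075, [0.7, -0.1, -0.5]), (0.0725, [0.8, -1.4, 0.7])]
38.725
[] [array([0.6508, 0.0621, 0.1058]), array([0.6521, 0.1319, 0.1052]), array([0.5808, 0.1321, 0.1064]), array([0.6182, 0.0985, 0.1048])]
```

View pics/s2.png

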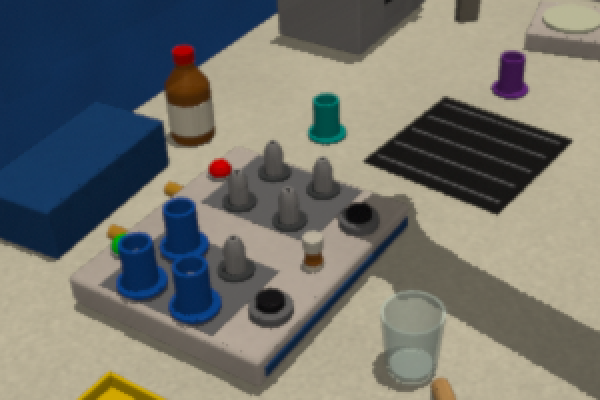

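All three sleeves are home, with rims at about 105 mm and seats aligned. Crop pixels are (140,265), (183,230) and (193,290), and the mat is empty. Next I press the left button.

```bash
python3 - <<'E'
from h import *
rot=R(); b=fr(CON,-.08,.085)
effector.grasp(15); print(env.sense()["gripper_width"])
env.reach([*b,.17],rot); env.movel([*b,.08],rate=.1)
_,z,log=ease(b,.072,.0575,step=.001,k=0,fmax=11,rate=.03); print(z,log)
env.pause(.2); print(F(),env.sense()["ee_pos"])
env.movel([*b,.2],rate=.1); env.pause(.3); effector.release()
env.reach([.45,-.15,.3],rot)
print(env.sense()["t"],find([.5,0],[.7,.2],("side",)),find([.5,0],[.7,.2],("top",)))
p,_=cloud("side"); cv2.imwrite("pics/s3.png",p[130:330,150:450,::-1].repeat(2,0).repeat(2,1))
E
```

```text
0.0007590067238471647
0.059999999999999984 [(0.071, [-0.2, -0.1, -0.2]), (0.07, [0.2, -0.3, -0.7]), (0.069, [-0.1, -0.4, -0.4]), (0.068, [0.3, 1.6, -0.9]), (0.067, [-0.0, 0.5, 0.6]), (0.066, [-0.2, -0.4, 1.4]), (0.065, [-0.1, -1.4, 1.3]), (0.064, [0.4, -1.0, 2.4]), (0.063, [-0.2, -0.1, 3.2]), (0.062, [0.1, -0.5, 3.8]), (0.061, [-1.1, 0.1, 8.6]), (0.06, [-3.2, -1.0, 15.6])]
[-2.85456338 -1.58776846 16.41136272] [0.51326853 0.09910436 0.06123277]
50.1667 [array([0.6177, 0.0987, 0.105 ]), array([0.653 , 0.1332, 0.1046])] [array([0.6501, 0.1309, 0.1047]), array([0.6493, 0.0621, 0.1056]), array([0.5809, 0.1319, 0.1065])]
```

View pics/s3.png

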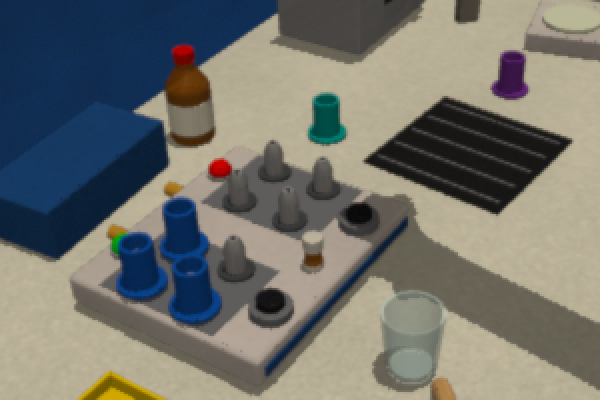

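The button reached its stop at 16 N and is up again at (270,303), with the sleeves still home. Now the sleeves go to the tray, re-checking before each pick in case one has been knocked.

```bash
python3 - <<'E'
from h import *
rot=R(); sp={(.06,.12):(.045,.045),(-.01,.12):(-.045,.045),(.06,.05):(.045,-.045)}
for s,t in sp.items():
    g=fr(CON,*s)+[.0013,0]
    env.reach([.45,-.15,.3],rot) if s==(.06,.12) else None
    S=find([.4,-.1],[.75,.22],("top",)); d=[np.hypot(*(o[:2]-g)) for o in S]; print("nearest rim mm",round(min(d)*1e3,1) if d else None)
    if not pick(g,.049,rot): print("bad");break
    env.movel([*g,UP],rate=.12); print("held",env.sense()["gripper_width"])
    p=fr(TRAY,*t); env.reach([*p,UP],rot); env.movel([*p,.02+G],rate=.2)
    _,z,log=ease(p,.02+G,.0055+G,step=.003,k=0,fmax=6,rate=.05); print("foot",z-G,log[-1])
    let_go()
env.reach([.4,-.2,.3],rot)
print(env.sense()["t"],find([.4,.2],[.65,.45]),find([.4,.2],[.65,.45],("side",)))
for n in("top","side"):
    p,_=cloud(n); cv2.imwrite(f"pics/{n}4.png",p[:,:,::-1])
E
```

```text
nearest rim mm 5.9
grip 0.036 14.999982411973178 t 53.9583
held 0.03637127948446701
foot 0.005499999999999998 (0.0285, [-0.5, -0.5, 0.5])
nearest rim mm 4.0
grip 0.0362 14.999998155981302 t 63.275
held 0.036367451277886924
foot 0.005499999999999998 (0.0285, [-0.3, 0.5, -0.8])
nearest rim mm 3.9
grip 0.0347 14.999880432151258 t 73.025
held 0.034962236219869436
foot 0.005499999999999998 (0.0285, [-1.6, -0.9, -0.8])
81.1917 [array([0.5677, 0.3704, 0.0378]), array([0.565 , 0.2804, 0.0606]), array([0.4842, 0.3715, 0.059 ])] [array([0.5668, 0.2822, 0.0611]), array([0.5693, 0.372 , 0.061 ]), array([0.4785, 0.3742, 0.0609])]
```

View pics/side4.png

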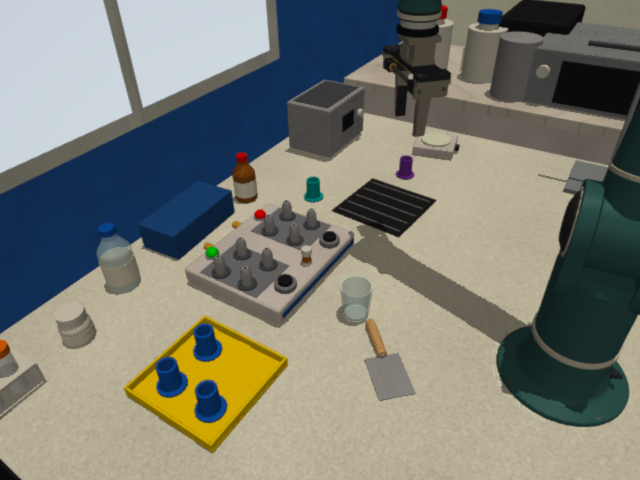

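View pics/top4.png

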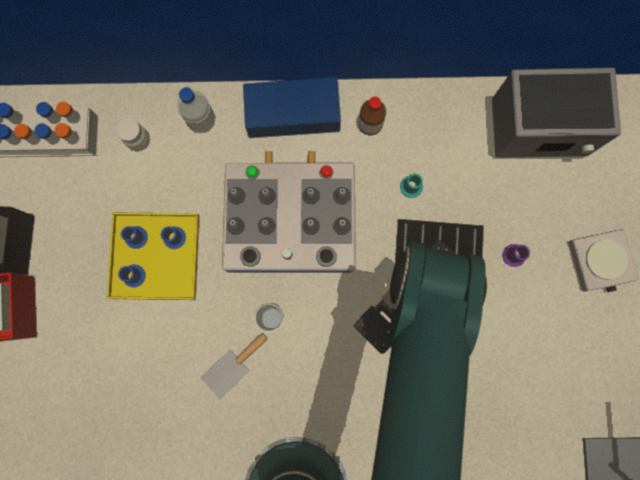

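All three sleeves stand upright in the tray, at side-view pixels (206,342), (171,376) and (208,400). Their rims are at 61 mm, and the vial and beaker have not moved.

```bash
python3 -c "
from h import *
print(find([.4,.2],[.65,.45],('side',))); print(workorder.finish_job())"
```

```text
[array([0.5664, 0.2825, 0.061 ]), array([0.5693, 0.3723, 0.0612]), array([0.4776, 0.3741, 0.0608])]
the job is handed in; nothing more can be done
None
```

I handed the job in at about 81 s robot time: all three blue sleeves went fully home on the green (left) bank, its button was pressed to the stop and came up, and the sleeves now stand upright in the yellow tray; the hand-in call returned no verdict.

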